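# Move a sample carrier through the L-track to the reader

## Robot

A 6-joint arm with a two-finger parallel gripper is mounted at the origin on a cart in front of the work surface, level with it; the furniture and walls round the work are solid. World frame = base frame: x ahead of the robot, y to its left, z up, the work surface at z = 0. Lengths are in m, angles in rad, forces in N, time in s.
With the tool pointing down it reaches from about 0.375 to 0.975 m from the base axis. Payload 3.8 kg.
Tool frame: the origin (TCP) lies midway between the tips of the shut fingers; the grasp point (between the pads) lies 19 mm behind it; z points along the fingers, y is the line along which they close (so a half turn about z gives the same grasp; the last joint's range is limited). The gripper opens to 85 mm and grips with 20 to 120 N. Pads are 22 mm wide; open, the fingers measure 114 mm over their backs; the gripper's body (76 mm by 85 mm) begins 54 mm behind the grasp point. The pads swing forward as they close: fully open they stand 13 mm farther back than shut.
Start: joints at [-1.15, 0.264, 1.604, -0, 1.274, -0.037], TCP at [0.298, -0.605, 0.231] pointing down, gripper open.
Joint ranges: [-2.63, 2.63], [-0.94, 2.18], [0.31, 2.57], [-1.31, 4.45], [0, 2.66], [-2.55, 2.55]. Speed limits (rad/s): [2.57, 2.57, 3.14, 3.14, 3.14, 3.14].

## Interface

Orientations are given as a rotation vector (axis times angle).
In Python, from workcell import bot gives the robot as it stands.
- The arm moves only by the tool servo_tool, never from a script. Its argument "series" is a list of rows, each a list of 7 numbers: the shift along the world's x, y, z in units of 0.15 m (1.0 is 0.15 m), then the turn, a rotation vector about the world's x, y, z in units of 180 degrees (1.0 is 180 degrees), then the closure, from 0 (fully open) to 1 (shut). A call has 1 to 20 rows; each row is the pose to reach, as a shift and turn from the pose commanded when the call began, turning the shorter way round; what a row does not reach only later rows make up. A row lasts 1/10 s, in which the tool goes at most 50 mm and 8.59 degrees, less where a joint would pass 70% of its speed; a pose out of reach is approached as far as the arm can. A call with a number of a shift or a turn outside -1 to 1 is refused whole. A call with a gripper value outside its range is refused whole. The fingers move at their own pace and stop on an object; "newtons" is the grip in N (left out, the last holds). Time passes only in rows, so rows that repeat a pose let the fingers close. It gives the time, the measured TCP pose, the force, the opening and the grip force at its end, in the units of the state.
- bot.read_state(): the state, without advancing time (a new reading comes with each control period).
- bot.read_camera(name): name is "scene" or "top"; returns the picture (480x640x3 uint8, red, green, blue); there is no depth.
- bot.camera_info(name): a dict with "vertical_fov" (degrees; the focal length in pixels is half the picture's height over the tangent of half this angle, whatever the lens; pixels are square), "cx", "cy" (the principal point, pixels), "R" (3x3) and "t" (3): a world point X has camera coordinates R X + t. Camera axes: x right, y down, z forward; pixel columns grow to the right and rows downward; lengths in m; the calibration is good to about 2 mm. A picture is of the moment at which its call begins. camera_info takes no time and is no camera call.
- bot.finish_job(): hands the job in; it is judged then, once.
Trained networks look in the newest picture that a camera, given by its name, has taken for a name from the list of things; names that differ only in an ending like _2 or _b are one class to them, and where a whole thing is asked for, a point or a joint stands for the part that bears it (a point fixed in the world has none). Each returns a list of dicts, best first, with "score" (0 to 1); they miss things now and then, are a little off and sometimes report something else, mostly with a low value. They report only what shows in the picture. A call takes as long as a camera call. They do not tell look-alikes from the thing itself.
- bot.recognise(target, camera): "box" ([left, top, right, bottom] as shares, 0 to 1, of the picture: columns of its width, rows of its height, round what is visible of it).
- bot.trace(target, camera): "mask" (480x640 bool, what is visible of it) and "box" ([left, top, right, bottom] as shares, 0 to 1, of the picture: columns of its width, rows of its height, round what is visible of it).
- bot.mark_of(target, camera): "at" ([row, column] as shares, 0 to 1, of the picture: columns of its width, rows of its height: a listed point, or the origin of a listed thing).
The state is a dict: "time": time; "q": joint angles; "joint_vel": joint speeds; "joint_torque": joint torques, N m; "tool_pos": TCP position; "tcp_rot": TCP orientation; "wrist_force": force on the tool from outside, world axes, zero at the start; "torque": the same for the moment, N m; "width": opening from 0.0 (shut) to 1.0 (fully open); "grip_force": force on a finger pad.
Only numpy, scipy, OpenCV 4.12 (cv2) and the standard library are available. Lean on these libraries where they do the work, as an engineer would, in place of code of your own. Each camera call takes 0.05 s, during which the arm holds its last target. There are 200 camera calls.

## Task

Bring the sample up to the reader: push the round black tube carrier along the L-shaped slot of the metal track plate, from the open near leg to the corner, round the corner, and along the second leg until it is fully home at the slot's end beside the small grey reader post. Only push it by the rim of its disc with the fingertips: do not lift it, do not touch the capped sample tube in its middle, and leave the bottles and other things where they stand. Finish with the hand drawn clear.

Things in the scene. Friction and masses are not known exactly. Their poses are not given: they have to be found in the camera images.
- track: Fixed flat metal plate, top 20 mm above the worktop; origin at worktop level, z up. Plate: x -82..82, y -102..132 mm in its frame. An L-shaped slot 17 mm wide: first leg along +x from (-35,-55) to (35,-55), second along +y to (35,55) (the carrier's centre line). A grey reader post past the slot's end, x 12..58, y 96..120, stands 40 mm above the plate.
- carrier: Black disc 60 mm across, 16 mm high, riding on the plate, a short capped tube upright in its middle; about 0.16 kg. Origin: centre of the disc's underside, level with the plate's top; z up. A 14 mm pin below runs in the slot (1.5 mm play each side); a foot under the plate keeps it captive: it slides and spins, rocks slightly, cannot come out, and stays where left (about 1 N to slide).
- sample_tube: Short sample tube fixed upright in the carrier's middle: 12 mm across, white cap 16 mm across, its top 48 mm above the plate. Not to be touched. Origin and axes are those of the carrier (at the disc's underside, not at the tube).
- slot_start (a point): Where the carrier's centre is at the near end of the first leg (it starts within 20 mm of here); on the plate's top.
- slot_corner (a point): Where the carrier's centre is in the slot's corner; on the plate's top.
- slot_end (a point): Where the carrier's centre is when fully home at the end of the second leg (a solid stop, within 1.5 mm of this point); on the plate's top.
- drop_bottle: Brown bottle with a black cap, 34 mm across, 78 mm high, standing loose on the plate inside the L, near (-50, 55) mm in the plate's frame. A bystander. Origin at the centre of its underside.
- marker: Black marker, 144 x 12 x 11 mm, lying loose on the worktop left of the track. A bystander. Origin at the centre of its underside.
- stain_bottle: Red reagent bottle with a white cap, 60 mm across, 145 mm high, loose on the worktop to the left. A bystander. Origin at the centre of its underside.
- carton: Yellow-brown carton, 120 x 52 x 85 mm, loose on the worktop to the right. A bystander. Origin at the centre of its underside.
- slide_case: Green flat slide box, 86 x 165 x 34 mm, loose on the worktop far to the left. A bystander. Origin at the centre of its underside.
Things that resemble listed ones, but are neither listed nor needed, are in the scene too. There is more than one size of the carrier; the one meant has the size given above.

How it is judged:
On the way:
1. the carrier has reached the corner of the slot (horizontal distance between carrier and slot_corner below 0.012 m).
At the end, for the whole second after the job is handed in: the carrier's centre is within 6 mm of the slot's end, lying flat on the plate (within 3 mm and 0.08 rad) and at rest (horizontal distance between carrier and slot_end below 0.006 m and z of carrier in the frame of track below 0.023 m and angle between carrier's own z axis and vertical below 0.08 rad and linear speed of carrier below 0.01 m/s); the robot touches nothing.
It fails at once if the carrier is lifted (more than 5 mm) or tipped (more than 0.2 rad) (z of carrier in the frame of track above 0.025 m or angle between carrier's own z axis and vertical above 0.2 rad).
It fails at once if the sample tube is touched (more than 0.5 N) (contact force between sample_tube and the fingers above 0.5 N or contact force between sample_tube and the arm above 0.5 N).
It fails at once if the drop bottle, marker, stain bottle, carton or slide box is moved more than 15 mm (distance of any of drop_bottle, marker, stain_bottle, carton, slide_case from where it was at the start of the episode above 0.015 m).
It also fails if it takes over 51 s, if anything falls off the work surface, if the arm or the gripper's body presses on something with over 40 N, if the wrist force passes 120 N, or if a joint passes its speed limit or range.

## Working session

There is one attempt and no reset: what is moved stays moved. The work goes in short steps, Python scripts to look and compute and a tool call to move; the robot and the scene stay as the last step left them, time stands still between calls to the robot, and variables do not carry over. Pictures are saved under pics/ and viewed, at most 10 in all, crops included, and the job is handed in when it is done.

Besides the shell and the picture viewer there is one more tool, called after "Emit:" as a command line: name --pt "numbers of a row" for each row, then --argument value for the rest. servo_tool: Moves the arm, as the interface text tells. Shifts and turns lie within -1 to 1; 1 stands for 0.15 m of shift or 180 degrees of turn. Its arguments: {"type":"object","properties":{"series":{"type":"array","items":{"type":"array","items":{"type":"number"}}},"newtons":{"type":"number"}},"required":["series"]}

```bash
mkdir -p pics; cat > h.py <<'E'
import numpy as np, cv2
from workcell import bot
def cam(n):
    c=bot.camera_info(n); f=240/np.tan(np.radians(c['vertical_fov'])/2)
    return f,c['cx'],c['cy'],np.array(c['R']),np.array(c['t'])
def ray(n,row,col,z):
    f,cx,cy,R,t=cam(n); d=R.T@np.array([(col-cx)/f,(row-cy)/f,1]); o=-R.T@t
    return o+d*(z-o[2])/d[2]
def proj(n,X):
    f,cx,cy,R,t=cam(n); p=R@np.array(X)+t; return p[0]/p[2]*f+cx,p[1]/p[2]*f+cy
E
python3 - <<'E'
from h import *
for n in('top','scene'):
    im=bot.read_camera(n); cv2.imwrite(f'pics/{n}0.png',im[:,:,::-1])
    f,cx,cy,R,t=cam(n); print(n,f,-R.T@t)
    for k,z in(('carrier',.02),('track',0),('slot_start',.02),('slot_corner',.02),('slot_end',.02),('drop_bottle',.02)):
        for m in bot.mark_of(k,n)[:3]:
            r,c=m['at'][0]*480,m['at'][1]*640
            print(k,round(m['score'],2),int(r),int(c),ray(n,r,c,z).round(4))
E
```

```text
top 517.7694451906908 [0.2560706  0.07164335 1.73908532]
carrier 0.95 239 401 [ 0.4926 -0.215   0.02  ]
carrier 0.62 270 388 [ 0.3883 -0.1676  0.02  ]
carrier 0.6 241 355 [ 0.4854 -0.0579  0.02  ]
track 0.98 226 340 [ 0.5416 -0.012   0.    ]
slot_start 0.85 244 352 [ 0.4774 -0.0486  0.02  ]
slot_corner 0.84 220 352 [ 0.5568 -0.0511  0.02  ]
slot_end 0.65 216 323 [0.5708 0.0469 0.02  ]
drop_bottle 0.54 240 320 [0.491  0.0589 0.02  ]
scene 439.79439203303065 [-0.18311502 -0.80027195  0.54541161]
carrier 0.79 269 353 [ 0.4768 -0.0644  0.02  ]
carrier 0.69 295 404 [ 0.4891 -0.2289  0.02  ]
carrier 0.5 302 352 [ 0.3726 -0.1807  0.02  ]
track 0.6 260 352 [0.5358 0.0044 0.    ]
slot_start 0.88 267 352 [ 0.4811 -0.0559  0.02  ]
slot_corner 0.83 261 376 [ 0.5533 -0.0693  0.02  ]
slot_corner 0.69 251 325 [0.484  0.0614 0.02  ]
slot_end 0.57 243 352 [0.5787 0.0555 0.02  ]
drop_bottle 0.54 250 331 [0.5043 0.0569 0.02  ]
```

View pics/top0.png

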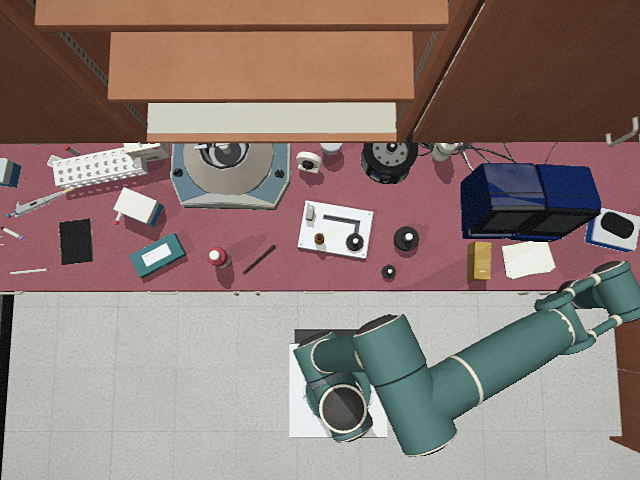

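View pics/scene0.png

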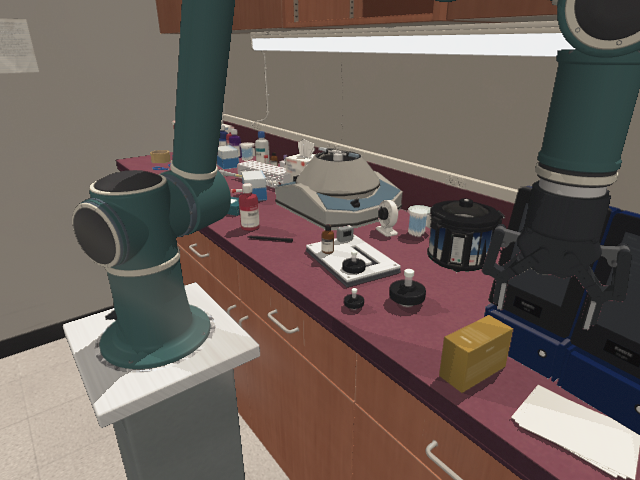

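The right carrier is the one on the plate, at (354,242) in the top view. The larger disc at (406,238) and the smaller at (389,272) are look-alikes. The reader post is at (310,212) and the slot runs up and then left, so the first leg is roughly world +x and the second +y. Next I'll fit the plate precisely.

```bash
cat > fit.py <<'E'
from h import *
from scipy.optimize import least_squares
im=cv2.imread('pics/top0.png'); 
m=bot.trace('track','top')[0]['mask'] 
hull0=cv2.convexHull(np.argwhere(m)[:,::-1].astype(np.int32))
g=(im.min(2)>110).astype(np.uint8); roi=np.zeros_like(g); cv2.fillConvexPoly(roi,hull0,1); roi=cv2.dilate(roi,np.ones((5,5)))
mm=g*roi
for nm,M in(('trace',m.astype(np.uint8)),('white',mm)):
    h=cv2.convexHull(np.argwhere(M)[:,::-1].astype(np.int32))
    P=np.array([ray('top',p[0][1],p[0][0],.02)[:2] for p in h],np.float32)
    r=cv2.minAreaRect(P*1000); print(nm,r)
E
python3 - <<'E'
import h
h.bot.read_camera('top')
import fit
from h import *
im=cv2.imread('pics/top0.png'); cv2.imwrite('pics/crop.png',cv2.resize(im[190:270,285:385],None,fx=7,fy=7,interpolation=cv2.INTER_CUBIC))
E
```

```text
trace ((528.2396850585938, 8.842094421386719), (237.204833984375, 166.63980102539062), 79.48306274414062)
white ((533.5520629882812, 8.186470031738281), (234.8731231689453, 170.81517028808594), 80.14625549316406)
```

View pics/crop.png

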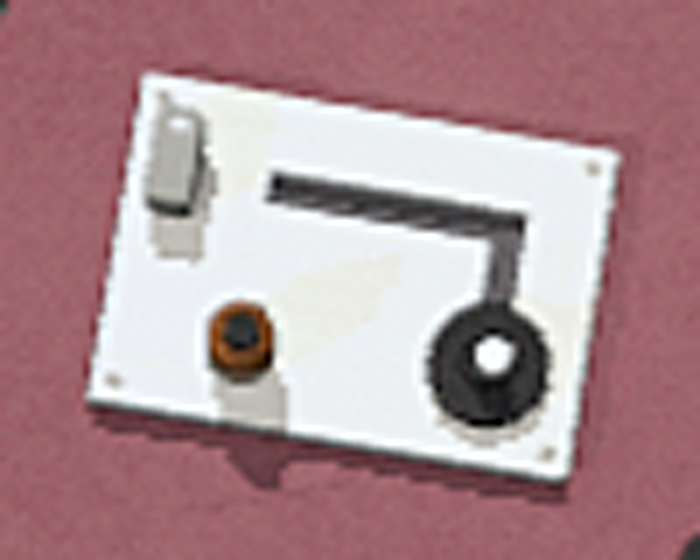

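The crop shows the plate corners at about (147,75), (620,153), (568,470) and (92,400). The slot's end is near (280,187), its corner near (510,222), and the disc centre near (489,366).

```bash
python3 - <<'E'
from h import *
from scipy.optimize import least_squares
W=lambda u,v,z: ray('top',190+(v+.5)/7-.5,285+(u+.5)/7-.5,z)[:2]
uv=[(147,75),(620,153),(568,470),(92,400),(272,187),(506,222)]
T=np.array([(82,132),(82,-102),(-82,-102),(-82,132),(35,63.5),(35,-55)])/1000
P=np.array([W(*p,.02) for p in uv])
def tr(p,T):
    c,s=np.cos(p[2]),np.sin(p[2]); return T@np.array([[c,s],[-s,c]])+p[:2]
s=least_squares(lambda p:((tr(p,T)-P)[:4]).ravel(),[.53,0,-.17]).x
print(s,'deg',np.degrees(s[2])); print(((tr(s,T)-P)*1000).round(1).tolist())
for n,q in dict(start=(-35,-55),corner=(35,-55),end=(35,55),bottle=(-50,55)).items(): print(n,tr(s,np.array(q)/1000).round(4))
print('disc',W(489,366,.036), 'x axis',np.cos(s[2]),np.sin(s[2]))
print(bot.read_state()['tcp_rot'],bot.read_state()['time'])
E
```

```text
[ 0.52768774 -0.00739921 -0.16147176] deg -9.251650275094907
[[2.5, 1.6], [3.5, -1.4], [-4.8, -2.1], [-1.1, 1.9], [0.1, 1.8], [-1.7, -2.7]]
start [ 0.4843 -0.0561]
corner [ 0.5534 -0.0673]
end [0.5711 0.0413]
bottle [0.4872 0.0549]
disc [ 0.48311831 -0.05451071] x axis 0.986991736325473 -0.16077099373092152
[3.05957944e+00 7.12799754e-01 2.38947488e-05] 0.8
```

Emit:
servo_tool --pt "0.07 0.33 0 0 0 0.04 1" --pt "0.13 0.66 0 0 0 0.08 1" --pt "0.2 1 0 0 0 0.1 1" --pt "0.2 1 0 0 0 0.1 1" --pt "0.2 1 0 0 0 0.1 1"

```text
time: 1.3
tool_pos: [0.3287, -0.4546, 0.2317]
tcp_rot: [2.909, 1.185, -0.0]
wrist_force: [0.1, -0.9, 0.1]
width: 0.142
grip_force: 0.0
```

Emit:
servo_tool --pt "0.07 0.33 0 0 0 0.04 1" --pt "0.13 0.66 0 0 0 0.08 1" --pt "0.2 1 0 0 0 0.1 1" --pt "0.2 1 0 0 0 0.1 1" --pt "0.2 1 0 0 0 0.1 1"

```text
time: 1.8
tool_pos: [0.359, -0.3062, 0.2319]
tcp_rot: [2.687, 1.623, -0.0]
wrist_force: [-1.2, -0.4, 0.4]
width: 0.002
grip_force: 0.0
```

Emit:
servo_tool --pt "0.07 0.33 0 0 0 0.04 1" --pt "0.13 0.66 0 0 0 0.08 1" --pt "0.2 1 0 0 0 0.1 1" --pt "0.2 1 0 0 0 0.103 1" --pt "0.2 1 0 0 0 0.103 1"

```text
time: 2.3
tool_pos: [0.3893, -0.1564, 0.2318]
tcp_rot: [2.391, 2.035, -0.001]
wrist_force: [-0.0, -0.2, 0.6]
width: -0.002
grip_force: 0.0
```

Emit:
servo_tool --pt "0.1 0.35 0 0 0 0 1" --pt "0.15 0.75 0 0 0 0 1" --pt "0.15 0.75 -0.3 0 0 0 1" --pt "0.15 0.75 -0.6 0 0 0 1" --pt "0.15 0.75 -1 0 0 0 1" --pt "0.15 0.75 -1 0 0 0 1" --pt "0.15 0.75 -1 0 0 0 1"

```text
time: 3.0
tool_pos: [0.4095, -0.0445, 0.0798]
tcp_rot: [-2.393, -2.03, 0.006]
wrist_force: [0.6, 0.2, 0.3]
width: -0.005
grip_force: 0.0
```

```bash
python3 - <<'E'
from h import *
for n in('top','scene'):
    im=bot.read_camera(n); 
    x,y=map(int,proj(n,(.5,-.03,.05))); c=im[y-60:y+60,x-80:x+80]
    cv2.imwrite(f'pics/{n}1.png',cv2.resize(c[:,:,::-1],None,fx=5,fy=5,interpolation=cv2.INTER_CUBIC)); print(x,y)
E
```

```text
347 236
351 251
```

View pics/scene1.png

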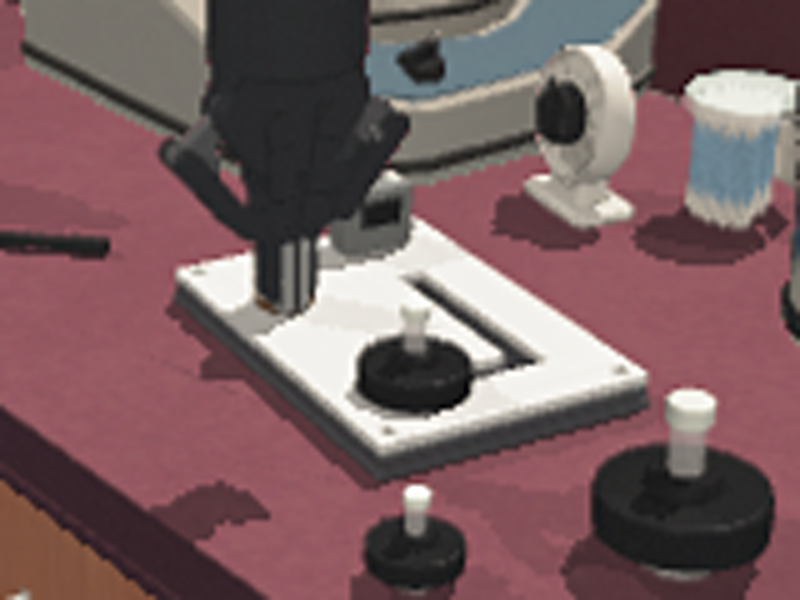

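The scene view shows the hand above the plate's near-left area, with the carrier untouched at about crop (415,375). The finger linkage bulges along the tool's y axis, so I'll turn 90° to put the narrow side towards the tube for leg 1.

```bash
python3 - <<'E'
from h import *
s=bot.read_state(); print(np.round(s['q'],3),s['tool_pos'])
E
```

```text
[-0.167 -0.09   2.282 -0.     0.946 -0.004] [ 0.41288781 -0.04455721  0.08315962]
```

View pics/top1.png

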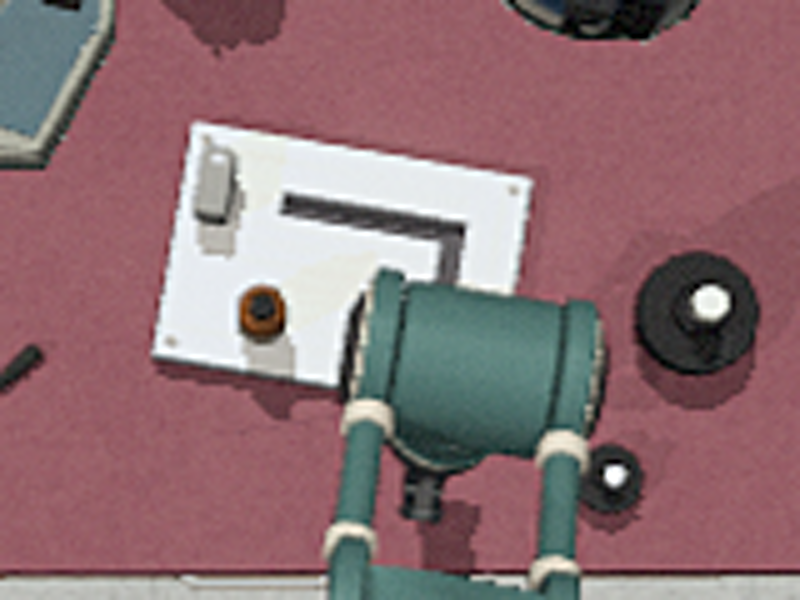

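Emit:
servo_tool --pt "0 0 0 0 0 -0.1 1" --pt "0 0 0 0 0 -0.2 1" --pt "0 0 0 0 0 -0.3 1" --pt "0 0 0 0 0 -0.4 1" --pt "0 0 0 0 0 -0.5 1" --pt "0 0 0 0 0 -0.5 1" --pt "0 0 0 0 0 -0.5 1" --pt "0 0 0 0 0 -0.5 1" --pt "0 0 0 0 0 -0.5 1" --pt "0 0 0 0 0 -0.5 1" --pt "0 0 0 0 0 -0.5 1" --pt "0 0 -0.12 0 0 -0.5 1" --pt "0 0 -0.25 0 0 -0.5 1" --pt "0 0 -0.38 0 0 -0.5 1" --pt "0 0 -0.38 0 0 -0.5 1" --pt "0 0 -0.38 0 0 -0.5 1"

```text
time: 4.7
tool_pos: [0.4129, -0.0437, 0.0264]
tcp_rot: [3.131, -0.254, 0.005]
wrist_force: [0.1, -0.0, 0.1]
width: -0.006
grip_force: 0.0
```

Emit:
servo_tool --pt "0.06 -0.01 0 0 0 0 1" --pt "0.12 -0.02 0 0 0 0 1" --pt "0.16 -0.026 0 0 0 0 1" --pt "0.2 -0.033 0 0 0 0 1" --pt "0.24 -0.039 0 0 0 0 1" --pt "0.28 -0.046 0 0 0 0 1" --pt "0.32 -0.052 0 0 0 0 1" --pt "0.36 -0.059 0 0 0 0 1" --pt "0.4 -0.065 0 0 0 0 1" --pt "0.44 -0.072 0 0 0 0 1" --pt "0.48 -0.078 0 0 0 0 1" --pt "0.52 -0.085 0 0 0 0 1" --pt "0.56 -0.091 0 0 0 0 1"

```text
time: 6.0
tool_pos: [0.4953, -0.0567, 0.0243]
tcp_rot: [3.131, -0.253, 0.0]
wrist_force: [0.0, 1.0, -0.8]
width: -0.001
grip_force: 0.3
```

```bash
cat > look.py <<'E'
from h import *
import sys
n=sys.argv[1]
im=bot.read_camera(n); x,y=map(int,proj(n,(.5,-.03,.05))); c=im[y-60:y+60,x-80:x+80]
cv2.imwrite(f'pics/{sys.argv[2]}.png',cv2.resize(c[:,:,::-1],None,fx=5,fy=5,interpolation=cv2.INTER_CUBIC))
for n in('top','scene'):
    if n!=sys.argv[1]: bot.read_camera(n)
    for m in bot.mark_of('carrier',n)[:4]:
        r,q=m['at'][0]*480,m['at'][1]*640; print(n,round(m['score'],2),ray(n,r,q,.02).round(4))
print(bot.read_state()['wrist_force'],bot.read_state()['tool_pos'])
E
python3 look.py scene s2
```

```text
top 0.67 [ 0.4954 -0.2222  0.02  ]
top 0.52 [ 0.3887 -0.1617  0.02  ]
scene 0.96 [ 0.4917 -0.2341  0.02  ]
scene 0.83 [ 0.5303 -0.0647  0.02  ]
scene 0.65 [ 0.3686 -0.1851  0.02  ]
[-0.11138997 -0.13635546  0.12045672] [ 0.49520014 -0.05673945  0.02438862]
```

View pics/s2.png

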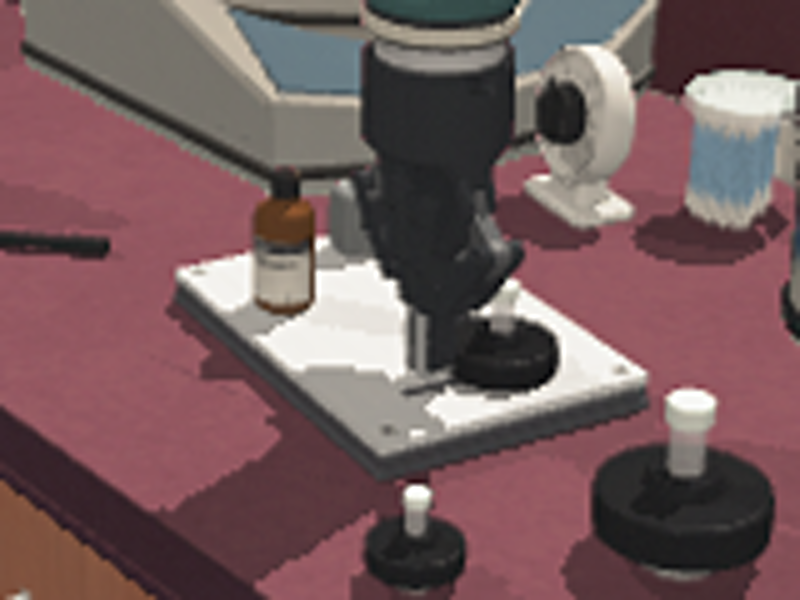

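The carrier has moved with the fingers, and its disc now sits at about crop (507,355). I'll keep pushing to the corner stop.

Emit:
servo_tool --pt "0.03 -0.005 0 0 0 0 1" --pt "0.05 -0.008 0 0 0 0 1" --pt "0.07 -0.011 0 0 0 0 1" --pt "0.09 -0.015 0 0 0 0 1" --pt "0.1 -0.016 0 0 0 0 1" --pt "0.11 -0.018 0 0 0 0 1"

```text
time: 6.8
tool_pos: [0.5112, -0.0593, 0.0242]
tcp_rot: [-3.131, 0.253, 0.001]
wrist_force: [-2.3, 2.0, 1.4]
width: -0.001
grip_force: 1.0
```

Emit:
servo_tool --pt "0.01 -0.002 0 0 0 0 1" --pt "0.02 -0.003 0 0 0 0 1" --pt "0.03 -0.005 0 0 0 0 1"

```text
time: 7.1
tool_pos: [0.5142, -0.0598, 0.024]
tcp_rot: [-3.131, 0.253, 0.006]
wrist_force: [-8.9, 0.9, 5.9]
width: 0.001
grip_force: 4.0
```

Emit:
servo_tool --pt "0.01 -0.002 0 0 0 0 1" --pt "0.015 -0.003 0 0 0 0 1" --pt "0.015 -0.003 0 0 0 0 1"

```text
time: 7.4
tool_pos: [0.5143, -0.0599, 0.0236]
tcp_rot: [-3.131, 0.253, 0.013]
wrist_force: [-11.1, 2.6, 9.1]
width: -0.003
grip_force: 5.3
```

```bash
python3 look.py top t3
```

```text
top 0.8 [ 0.4951 -0.2179  0.02  ]
top 0.65 [ 0.38   -0.1681  0.02  ]
scene 0.83 [ 0.55   -0.0692  0.02  ]
scene 0.73 [ 0.4995 -0.233   0.02  ]
scene 0.55 [ 0.3796 -0.1779  0.02  ]
[-10.42309031   1.47285491   8.48390122] [ 0.51433934 -0.05995043  0.02360533]
```

Emit:
servo_tool --pt "-0.07 0.011 0 0 0 0 1" --pt "-0.15 0.024 0 0 0 0 1" --pt "-0.15 0.024 0.2 0 0 0 1" --pt "-0.15 0.024 0.4 0 0 0 1" --pt "-0.15 0.024 0.6 0 0 0 1" --pt "-0.15 0.024 0.6 0 0 0.1 1" --pt "-0.15 0.024 0.6 0 0 0.2 1" --pt "-0.15 0.024 0.6 0 0 0.3 1" --pt "-0.15 0.024 0.6 0 0 0.4 1" --pt "-0.15 0.024 0.6 0 0 0.5 1" --pt "-0.15 0.024 0.6 0 0 0.5 1" --pt "-0.15 0.024 0.6 0 0 0.5 1" --pt "-0.15 0.024 0.6 0 0 0.5 1" --pt "-0.15 0.024 0.6 0 0 0.5 1" --pt "-0.15 0.024 0.6 0 0 0.5 1" --pt "-0.15 0.024 0.6 0 0 0.5 1" --pt "-0.15 0.024 0.6 0 0 0.5 1"

```text
time: 9.3
tool_pos: [0.4954, -0.057, 0.1143]
tcp_rot: [2.392, 2.035, 0.001]
wrist_force: [0.6, -0.0, 0.6]
width: -0.002
grip_force: 0.0
```

Emit:
servo_tool --pt "0.11 -0.2 0 0 0 0 1" --pt "0.22 -0.46 0 0 0 0 1" --pt "0.324 -0.46 0 0 0 0 1" --pt "0.324 -0.46 0 0 0 0 1" --pt "0.324 -0.46 -0.2 0 0 0 1" --pt "0.324 -0.46 -0.4 0 0 0 1" --pt "0.324 -0.46 -0.58 0 0 0 1" --pt "0.324 -0.46 -0.58 0 0 0 1"

```text
time: 10.1
tool_pos: [0.5393, -0.1241, 0.0231]
tcp_rot: [-2.387, -2.03, 0.008]
wrist_force: [-1.9, 0.4, -1.0]
width: 0.001
grip_force: 0.0
```

```bash
python3 look.py scene s4
```

```text
top 0.76 [ 0.5008 -0.2165  0.02  ]
top 0.53 [ 0.5451 -0.0643  0.02  ]
top 0.3 [ 0.4841 -0.0611  0.02  ]
scene 0.96 [ 0.5005 -0.2301  0.02  ]
scene 0.7 [ 0.371 -0.179  0.02 ]
scene 0.66 [ 0.5452 -0.0783  0.02  ]
[-0.33649621 -0.61512053  0.80375431] [ 0.54533471 -0.1259871   0.02902535]
```

View pics/s4.png

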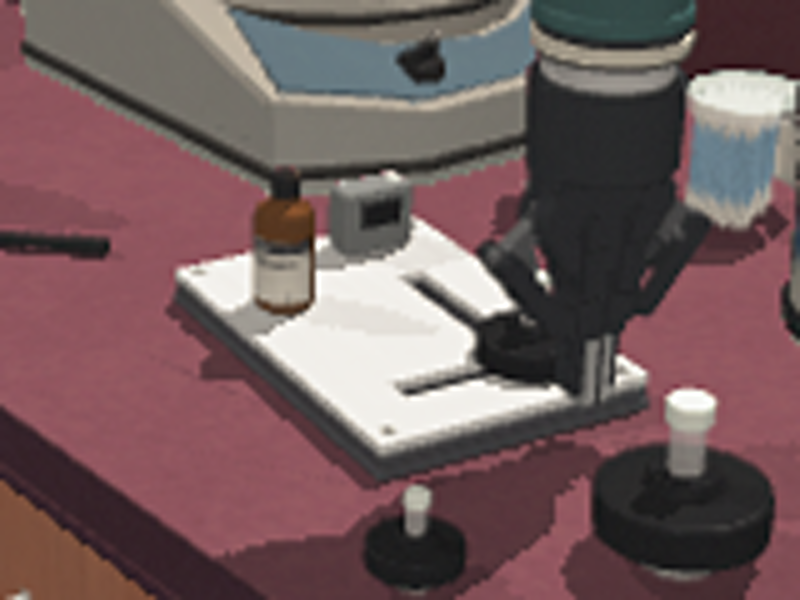

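The scene view shows the carrier sitting at the corner, about crop (520,345), with the fingers behind it at (600,380). Now I'll push along leg 2.

Emit:
servo_tool --pt "0.003 0.03 -0.02 0 0 0 1" --pt "0.007 0.07 -0.02 0 0 0 1" --pt "0.011 0.1 -0.02 0 0 0 1" --pt "0.015 0.13 -0.02 0 0 0 1" --pt "0.02 0.16 -0.02 0 0 0 1" --pt "0.025 0.19 -0.02 0 0 0 1" --pt "0.03 0.22 -0.02 0 0 0 1" --pt "0.035 0.25 -0.02 0 0 0 1" --pt "0.04 0.28 -0.02 0 0 0 1" --pt "0.045 0.31 -0.02 0 0 0 1" --pt "0.05 0.34 -0.02 0 0 0 1" --pt "0.055 0.37 -0.02 0 0 0 1" --pt "0.06 0.4 -0.02 0 0 0 1" --pt "0.065 0.43 -0.02 0 0 0 1" --pt "0.07 0.46 -0.02 0 0 0 1" --pt "0.075 0.49 -0.02 0 0 0 1" --pt "0.08 0.52 -0.02 0 0 0 1" --pt "0.085 0.55 -0.02 0 0 0 1"

```text
time: 12.1
tool_pos: [0.557, -0.043, 0.0243]
tcp_rot: [-2.393, -2.035, 0.0]
wrist_force: [-0.4, -2.1, 1.4]
width: 0.001
grip_force: 0.9
```

Emit:
servo_tool --pt "0.005 0.03 0 0 0 0 1" --pt "0.01 0.06 0 0 0 0 1" --pt "0.015 0.09 0 0 0 0 1" --pt "0.02 0.12 0 0 0 0 1" --pt "0.025 0.15 0 0 0 0 1" --pt "0.03 0.18 0 0 0 0 1" --pt "0.035 0.21 0 0 0 0 1" --pt "0.038 0.23 0 0 0 0 1" --pt "0.041 0.25 0 0 0 0 1"

```text
time: 13.0
tool_pos: [0.5631, -0.0056, 0.0242]
tcp_rot: [-2.393, -2.036, 0.0]
wrist_force: [-1.2, -2.0, 1.9]
width: 0.001
grip_force: 0.9
```

Emit:
servo_tool --pt "0.002 0.015 0 0 0 0 1" --pt "0.004 0.03 0 0 0 0 1" --pt "0.006 0.04 0 0 0 0 1" --pt "0.007 0.045 0 0 0 0 1"

```text
time: 13.4
tool_pos: [0.564, 0.0005, 0.0243]
tcp_rot: [2.392, 2.036, -0.001]
wrist_force: [-2.0, -4.5, 2.7]
width: -0.003
grip_force: 2.4
```

Emit:
servo_tool --pt "0.001 0.007 0 0 0 0 1" --pt "0.002 0.014 0 0 0 0 1" --pt "0.003 0.021 0 0 0 0 1" --pt "0.003 0.021 0 0 0 0 1"

```text
time: 13.8
tool_pos: [0.5641, 0.0009, 0.0243]
tcp_rot: [2.389, 2.036, -0.006]
wrist_force: [-3.5, -14.4, 3.5]
width: 0.0
grip_force: 6.8
```

Emit:
servo_tool --pt "0.001 0.007 0 0 0 0 1" --pt "0.002 0.014 0 0 0 0 1" --pt "0.002 0.014 0 0 0 0 1"

```text
time: 14.1
tool_pos: [0.5641, 0.0012, 0.0244]
tcp_rot: [2.387, 2.035, -0.01]
wrist_force: [-3.4, -20.4, 4.4]
width: -0.0
grip_force: 10.3
```

It has stopped hard at the predicted place. I'll withdraw, lift and move clear.

Emit:
servo_tool --pt "-0.01 -0.06 0 0 0 0 1" --pt "-0.02 -0.12 0 0 0 0 1" --pt "-0.04 -0.25 0 0 0 0 1" --pt "-0.06 -0.35 0 0 0 0 1" --pt "-0.06 -0.35 0.3 0 0 0 1" --pt "-0.06 -0.35 0.6 0 0 0 1" --pt "-0.06 -0.35 1 0 0 0 1" --pt "-0.06 -0.35 1 0 0 0 1" --pt "-0.3 -0.65 1 0 0 0 1" --pt "-0.4 -1 1 0 0 0 1" --pt "-0.4 -1 1 0 0 0 1" --pt "-0.4 -1 1 0 0 0 1"

```text
time: 15.3
tool_pos: [0.504, -0.1453, 0.1738]
tcp_rot: [-2.396, -2.031, -0.0]
wrist_force: [0.5, -0.7, 0.9]
width: -0.003
grip_force: 0.0
```

Emit:
servo_tool --pt "-0.2 -0.33 0.1 0 0 0 1" --pt "-0.4 -0.66 0.1 0 0 0 1" --pt "-0.5 -1 0.1 0 0 0 1" --pt "-0.5 -1 0.1 0 0 0 1" --pt "-0.5 -1 0.1 0 0 0 1"

```text
time: 15.8
tool_pos: [0.4298, -0.2953, 0.189]
tcp_rot: [-2.396, -2.032, -0.001]
wrist_force: [-0.8, 0.1, -0.6]
width: 0.001
grip_force: 0.0
```

```bash
python3 look.py top t5
```

```text
top 0.61 [ 0.4995 -0.2263  0.02  ]
top 0.59 [ 0.3781 -0.17    0.02  ]
top 0.54 [0.5689 0.0467 0.02  ]
scene 0.83 [ 0.4921 -0.2268  0.02  ]
scene 0.78 [ 0.3721 -0.1783  0.02  ]
scene 0.5 [0.566  0.0411 0.02  ]
[-0.63173285 -0.83634248  0.07611311] [ 0.43055531 -0.29239924  0.1888193 ]
```

View pics/t5.png

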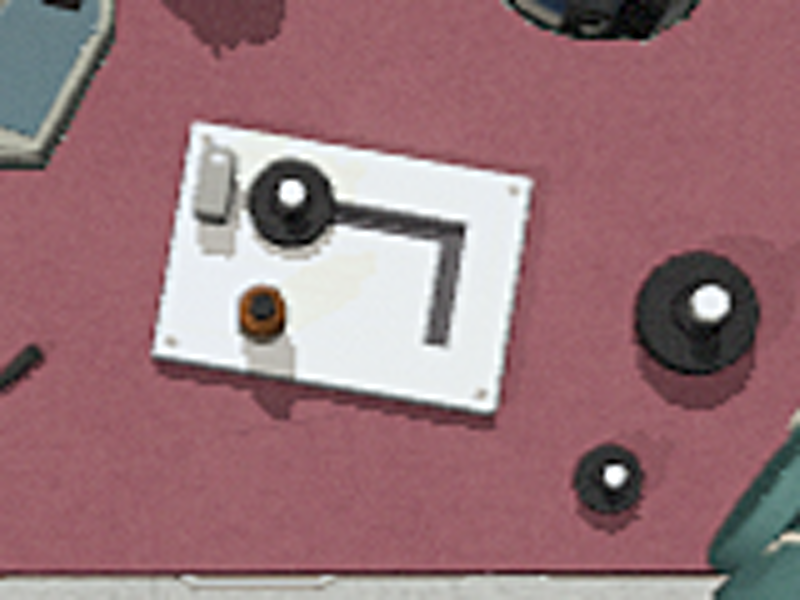

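The carrier is home at about crop (291,203), beside the reader post. The slot is clear behind it and the drop bottle hasn't moved.

```bash
python3 -c "
from workcell import bot
print(bot.finish_job())"
```

```text
the job is handed in; nothing more can be done
None
```

The carrier was pushed by its rim round the corner to the slot's end stop beside the reader post; the hand is clear and the job is handed in (verdict not shown).

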